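# Prop the punch chest open and put the bench block away

### The arm

A 7-joint arm with a two-finger parallel gripper is mounted at the origin on the work surface. World frame = base frame: x ahead of the robot, y to its left, z up, the work surface at z = 0. Lengths are in m, angles in rad, forces in N, time in s.
With the tool pointing down it reaches from about 0.425 to 0.875 m from the base axis. Payload 4.7 kg.
Tool frame: the origin (TCP) lies midway between the tips of the shut fingers; the grasp point (between the pads) lies 19 mm behind it (manip.pinch_z is the distance from the TCP to the grasp point, in m); z points along the fingers, y is the line along which they close (so a half turn about z gives the same grasp; the last joint's range is limited). The gripper opens to 85 mm and grips with 20 to 120 N. Pads are 22 mm wide; open, the fingers measure 114 mm over their backs; the gripper's body (76 mm by 85 mm) begins 54 mm behind the grasp point. The pads swing forward as they close: fully open they stand 13 mm farther back than shut.
Start: joints at [-1.248, 0.321, -0.07, 1.45, 0.023, 1.371, -0.057], TCP at [0.198, 0.619, 0.231] pointing down, gripper open.
Joint ranges: [-2.86, 2.86], [-0.3, 2.09], [-1.38, 1.24], [0.06, 2.45], [-1.56, 4.7], [0.09, 2.05], [-2.69, 2.69]. Speed limits (rad/s): [2.57, 2.57, 3.14, 3.14, 3.14, 3.14, 3.14].

### API

Orientations are given as a rotation vector (axis times angle).
In Python, from plant import manip gives the robot as it stands.
- The arm moves only by the shell command python3 drive.py 'ROWS' [FORCE]. ROWS is one flat JSON list of numbers that holds 1 to 8 rows one after another, with no inner brackets; each row has 7 numbers: a rotation vector rx, ry, rz in units of 0.1 rad, then dx, dy, dz in shares of the most that a row can go, 1 being 50 mm, then the finger opening in m; each row shifts and turns the commanded pose from where the row before left it, along the tool's axes as they then stand; what a row does not reach is not made up. A row lasts 1/10 s, in which the tool goes at most 0.05 m and 0.15 rad, less where a joint would pass 70% of its speed; a pose out of reach is approached as far as the arm can. The fingers move at their own pace and stop on an object; FORCE is the grip in N (left out, the last holds). Time passes only in rows, so rows that do not move let the fingers close. It prints the time, the measured TCP pose, the force, the opening and the grip force at its end. Input that does not fit is refused with a message, and nothing moves.
- manip.get_obs(): the state, without advancing time (a new reading comes with each control period).
- manip.capture(name): name is "scene" or "top" or "wrist"; returns the picture (480x640x3 uint8, red, green, blue); there is no depth.
- manip.camera_info(name): a dict with "fx", "fy", "cx", "cy" (pixels), "position" and "orientation" of the camera in the world. Camera axes: x right, y up, looking along -z (the intrinsics and any distortion apply to the point x, -y, -z); pixel columns grow to the right and rows downward; lengths in m; the calibration is good to about 2 mm. A picture is of the moment at which its call begins: read the wrist's pose just before it. camera_info takes no time and is no camera call; for the wrist camera it gives the pose at the moment of the call.
- manip.sign_off(): hands the job in; it is judged then, once.
The state is a dict: "time": time; "joint_positions": joint angles; "joint_vel": joint speeds; "tau": joint torques, N m; "tool_pos": TCP position; "tool_rot": TCP orientation; "wrist_force": force on the tool from outside, world axes, zero at the start; "ft_torque": the same for the moment, N m; "opening": finger opening in m; "finger_force": force on a finger pad.
Only numpy, scipy, OpenCV 4.12 (cv2) and the standard library are available. Lean on these libraries where they do the work, as an engineer would, in place of code of your own. Each camera call takes 0.05 s, during which the arm holds its last target. There are 200 camera calls.

### The job

Put the steel bench block away in the punch chest: open the lid right up, swing the prop rod up out of its clip and lower the lid onto it so that the rod's cross-pin sits fully home in the lid's slot and carries the lid. Only then set the block gently down flat between the four corner stops in the tray, and leave the lid propped. Do not let the lid slam, and leave the other things on the bench and in the chest where they are.

Things in the scene. Friction and masses are not known exactly. Their poses are not given: they have to be found in the camera images.
- chest: Green sheet-steel chest fixed to the bench, 230 (its x) x 210 (its y) x 85 mm to the rim, walls 4 mm. Origin: centre of the underside, z up. Front, where the lid opens: +y. Hinge: -y. Prop rod: on the -x end, towards the robot. Inside, a wooden tray floor 35 mm above the bench; a divider 12 mm high runs along x through its middle, punches lie behind it. Yaw up to 0.3 rad.
- lid (a joint): Lid angle, rad: 0 shut (start), grows as the front edge rises, stop at 1.48; about 1.15 when resting on the rod. Lid 212 mm from hinge to front edge, 232 mm long, 0.6 kg. The worn hinge holds it unaided only above about 1.27; below that it falls. The rod's pin clears the slot's lips only with the lid above about 1.35.
- lid_hinge (a point): Point of the hinge axis at the middle of the chest's -y rim, 85 mm above the bench; the axis runs along the chest's x.
- lid_bar (a point): Centre of the lid's handle: a round steel bar, 10 mm thick, 90 mm long, parallel to the hinge, held by two posts 40 mm out from the lid's front edge (free space of 35 mm between bar and lid edge), 250 mm from the hinge axis. With the lid shut it is 89 mm above the bench.
- rod (a joint): Prop rod angle, rad: 0 level in its clip along the chest's -x end (free end towards the hinge side), grows as the free end swings up and over towards the front; about 0.89 when seated in the propped lid; stop 1.5. Its stiff pivot (0.18 N m) keeps it where it is left. The clip is an open-topped cradle without snap: the rod lifts straight out.
- rod_pivot (a point): Point on the rod's pivot axis, 22 mm out from the chest's -x end wall 14 mm behind the chest's front face, 63 mm above the bench; the axis runs along the chest's x.
- rod_grip (a point): Middle of the red grip at the rod's free end: a cylinder 16 mm thick, 44 mm long, along the chest's x, pointing out from the chest's end (towards the robot), fixed to the rod; 52 mm out from the end wall, 198 mm from the pivot axis, 63 mm above the bench in the clip. The rod is 8 mm round steel in a plane 22 mm out from the end wall.
- rod_pin (a point): The 8 mm cross-pin at the same free end, on the grip's axis but pointing inwards to the chest: this point is 7.5 mm out from the end wall, 44.5 mm from the middle of the grip.
- catch_seat (a point): Where the pin's centre lies when fully home in the slot of the steel catch on the lid's -x end: 150 mm from the hinge axis, 12 mm below the lid's underside. The slot is 12 mm wide, 14 mm deep, opens away from the underside (downwards with the lid shut); lips flared at 45 degrees take in a pin up to about 12 mm off to either side.
- bay (a point): Centre of the block's place on the tray floor, 50 mm from the chest's middle towards both -x and +y: grey felt 72 x 72 mm, square to the chest, between four L-shaped corner stops 10 mm high with 40 mm finger gaps between them. 35 mm above the bench, 50 mm below the rim. A block there stands 31 mm from the inside of the -x wall, 21 mm from that of the front. Frame parallel to the chest's.
- block: Steel bench block on a black rubber foot, 60 x 60 x 25 mm (lower 9 mm rubber), about 0.5 kg. Origin: centre of the underside, z up. Stands flat on the bench to the robot's left, any yaw.
- slab: Bystander: dark steel slab 100 x 46 x 22 mm lying on the bench, origin at the centre of its underside. It, the block and the punch pot swap places from start to start.
- punch_pot: Bystander: round wooden pot, 72 mm across and 85 mm high, with punches sticking out to 137 mm; origin under its centre.
- vase: Bystander: brass vase, 80 mm across and 153 mm high, origin under its centre; stands close behind the chest, on its hinge side.
- cup: Bystander: copper cup, 60 mm across and 50 mm high, origin under its centre; stands near the chest's -x end, towards the front corner.
- tin: Bystander: small yellow tin, 44 mm across and 30 mm high, in the tray behind the divider; origin under its centre.
- pitch_bowl: Bystander: black iron chasing bowl, 160 mm across and 92 mm high, with a brass disc set in it; origin under its centre. To the right of the chest.
- dish: Bystander: brass dish 170 mm across, 22 mm high, near the robot on its right; origin under its centre.
- hammer: Bystander: hammer, 240 mm long, lying near the robot on its left; origin near its middle.

How it is judged:
By the outcome, as a careful person would: the job done as asked, in the order asked, and still so for the second after the job is handed in, with the robot touching nothing.
It also fails if it takes over 72 s, if anything falls off the work surface, if the arm or the gripper's body presses on something with over 40 N, if the wrist force passes 120 N, or if a joint passes its speed limit or range.

## Working session

There is one attempt and no reset: what is moved stays moved. The work goes in short steps, Python scripts to look and compute and a shell command to move; the robot and the scene stay as the last step left them, time stands still between calls to the robot, and variables do not carry over. Pictures are saved under pics/ and viewed, at most 14 in all, crops included, and the job is handed in when it is done.

```bash
ls; mkdir -p pics; python3 - <<'E'
from plant import manip
import cv2
for n in ("scene","top"):
    im=manip.capture(n); cv2.imwrite(f"pics/{n}0.png",im[:,:,::-1]); print(n,manip.camera_info(n))
print(manip.camera_info("wrist"));print(manip.get_obs())
E
```

```text
drive.py
pics
plant.py
scene {'fx': 499.0552141474352, 'fy': 499.0552141474352, 'cx': 321.5047752229398, 'cy': 235.1351920209752, 'position': array([ 1.41812769, -0.44297861,  0.95792621]), 'orientation': array([0.7486385 , 0.5080264 , 1.08998626])}
top {'fx': 542.8458940464337, 'fy': 542.8458940464337, 'cx': 315.8633552924353, 'cy': 239.10574952567896, 'position': array([ 0.36327945, -0.05998238,  1.42294166]), 'orientation': array([ 0.09169049, -0.09134088, -1.59221203])}
{'fx': 387.19483768495985, 'fy': 387.19483768495985, 'cx': 320.811788339613, 'cy': 245.06056784494234, 'position': array([0.13201066, 0.63885074, 0.37320793]), 'orientation': array([-0.23834003, -0.17219007,  1.25400206])}
{'time': 0.1, 'joint_positions': array([-1.24792579,  0.32174961, -0.07008362,  1.45161192,  0.02260478,
        1.37082001, -0.05690654]), 'joint_vel': array([-6.55172936e-04, -1.21101400e-03, -8.68675358e-05, -3.10622537e-03,
        2.54917456e-04,  1.14659921e-04,  3.60833433e-04]), 'tau': array([-2.01221214e-04, -4.94877398e+01, -3.84084955e-01, -3.15209448e+01,
        1.29738677e-02,  7.53277796e-03, -7.74093856e-07]), 'tool_pos': array([0.1974191 , 0.61875327, 0.23030283]), 'tool_rot': array([-4.83029087e-01, -3.10405833e+00,  2.81711920e-03]), 'wrist_force': array([-0.29230985, -0.70967417,  0.27286005]), 'ft_torque': array([-0.02335707,  0.00174147,  0.01401514]), 'finger_force': 0.0, 'opening': 0.0854549616975086}
```
View pics/top0.png

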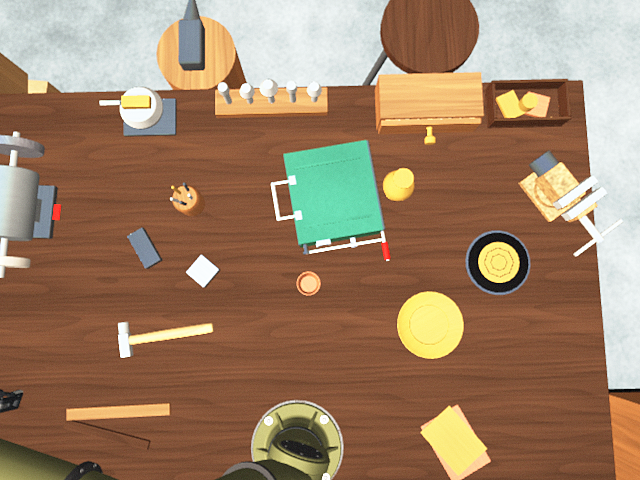

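View pics/scene0.png

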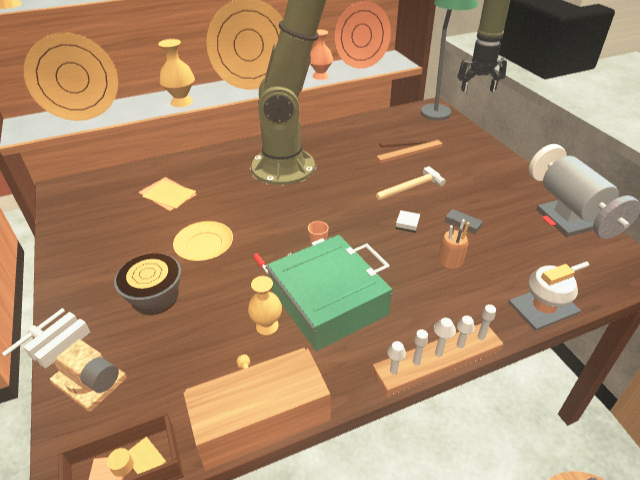

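The top view shows the lid at about (284,154), (368,141), (384,234), (298,245), the bar near (277,200) and the grip near (386,246). The block is at (202,271) and the cup at (308,283). I'll refine these by segmentation and fit the poses.

```bash
cat > h.py <<'E'
import numpy as np, cv2
from scipy.spatial.transform import Rotation as R
from plant import manip
def ray(n,uv,ci=None):
    c=ci or manip.camera_info(n); uv=np.atleast_2d(uv).astype(float)
    d=np.c_[(uv[:,0]-c['cx'])/c['fx'],-(uv[:,1]-c['cy'])/c['fy'],-np.ones(len(uv))]
    return np.array(c['position']),R.from_rotvec(c['orientation']).apply(d)
def at_z(n,uv,z,ci=None):
    p,d=ray(n,uv,ci); return p+d*((z-p[2])/d[:,2])[:,None]
def proj(n,P,ci=None):
    c=ci or manip.camera_info(n)
    q=R.from_rotvec(c['orientation']).inv().apply(np.atleast_2d(P)-c['position'])
    return np.c_[c['cx']+c['fx']*q[:,0]/-q[:,2],c['cy']-c['fy']*q[:,1]/-q[:,2]]
E
python3 - <<'E'
from h import *
im=cv2.imread('pics/top0.png'); hsv=cv2.cvtColor(im,cv2.COLOR_BGR2HSV)
def seg(lo,hi,box,name,im=hsv):
    m=cv2.inRange(im,np.array(lo),np.array(hi)); k=np.zeros_like(m); x0,y0,x1,y1=box; k[y0:y1,x0:x1]=m[y0:y1,x0:x1]
    n,l,s,c=cv2.connectedComponentsWithStats(k); i=1+np.argmax(s[1:,4]); r=cv2.minAreaRect(np.argwhere(l==i)[:,::-1].astype(np.float32))
    print(name,s[i],c[i].round(1),cv2.boxPoints(r).round(1).tolist()); return c[i]
seg((65,80,40),(90,255,255),(250,120,420,260),'lid')
g=seg((0,170,100),(6,255,255),(370,225,400,270),'grip'); print(at_z('top',g,.063))
b=seg((0,0,150),(180,60,255),(180,250,225,295),'block'); print(at_z('top',b,.025))
im2=cv2.imread('pics/scene0.png');
seg((65,80,40),(90,255,255),(250,220,400,350),'lid',cv2.cvtColor(im2,cv2.COLOR_BGR2HSV))
c1=cv2.resize(im[130:300,255:405],None,fx=3.5,fy=3.5,interpolation=cv2.INTER_CUBIC)
cv2.imwrite('pics/c1.png',c1)
E
```

```text
lid [ 284  140   99  107 7785] [333.4 192.5] [[282.79998779296875, 153.6999969482422], [367.29998779296875, 139.1999969482422], [383.20001220703125, 232.0], [298.70001220703125, 246.5]]
grip [381 241  10  19 123] [385.4 250.4] [[380.29998779296875, 242.0], [387.29998779296875, 240.8000030517578], [390.5, 258.0], [383.3999938964844, 259.29998779296875]]
[[ 0.48915333 -0.23586026  0.063     ]]
block [186 254  33  34 595] [201.8 270.6] [[184.60000610351562, 272.1000061035156], [200.60000610351562, 253.39999389648438], [218.89999389648438, 269.1000061035156], [202.89999389648438, 287.79998779296875]]
[[0.45161631 0.23411305 0.025     ]]
lid [ 269  236  123   91 5832] [327.8 279.8] [[268.6000061035156, 264.1000061035156], [358.8999938964844, 221.3000030517578], [391.5, 290.1000061035156], [301.20001220703125, 332.8999938964844]]
```

View pics/c1.png

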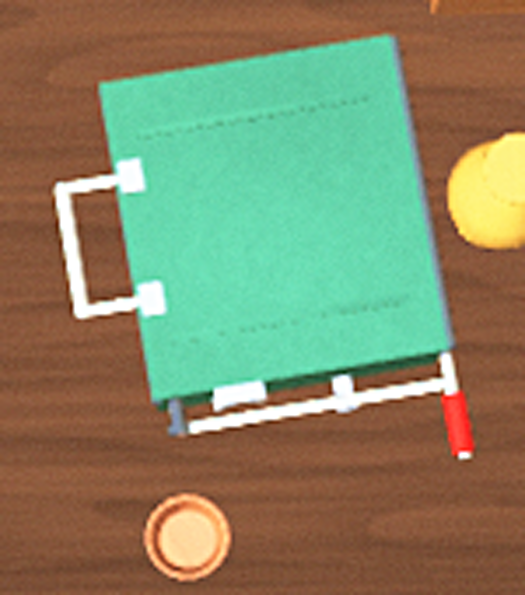

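The crop (3.5x, offset 255,130) shows the bar ends at crop (62,188) and (81,312). The lid corners are at (100,84), (394,36), (449,350) and (155,402), and the grip runs from (453,393) to (463,452). Next I'll fit the chest pose.

```bash
python3 - <<'E'
from h import *
from scipy.optimize import least_squares
cr=lambda a:np.array(a)/3.5+[255,130]
zt=.0895
pts=[((-.116,.107,zt),cr((155,402))),((.116,.107,zt),cr((100,84))),((.116,-.103,zt),cr((394,36))),((-.116,-.103,zt),cr((449,350))),
 ((.0425,.145,.089),cr((62,188))),((-.0425,.145,.089),cr((81,312))),((-.167,-.107,.063),cr((458,423))),((-.137,.086,.063),cr((190,428)))]
P=np.array([p for p,_ in pts]); U=np.array([u for _,u in pts])
ci=manip.camera_info('top')
def W(v,P=P): return np.c_[R.from_euler('z',v[2]).apply(P)]+[v[0],v[1],0]
f=lambda v:(proj('top',W(v),ci)-U).ravel()
s=least_squares(f,[.6,-.1,.1],loss='soft_l1'); print(s.x, s.fun.reshape(-1,2).round(1).tolist())
# scene check: lid corners
cs=manip.camera_info('scene'); print(proj('scene',W(s.x),cs).round(1).tolist())
print('block yaw/corners'); b=at_z('top',[[184.6,272.1],[200.6,253.4],[218.9,269.1],[202.9,287.8]],.025,ci); print(b.round(4).tolist(),b.mean(0)); e=b[1]-b[0]; print(np.linalg.norm(e),np.linalg.norm(b[2]-b[1]),np.degrees(np.arctan2(e[1],e[0])))
print('scene block',at_z('scene',[[408,219]],.025,cs))
E
```

```text
[ 0.63714157 -0.1084436   0.14629948] [[-0.3, -0.5], [0.2, 0.1], [-1.8, 0.1], [-0.7, 0.1], [0.8, 1.2], [0.9, -1.2], [0.7, 0.2], [-0.4, -0.0]]
[[337.8, 234.6], [391.0, 289.1], [314.5, 326.3], [267.0, 263.7], [385.2, 264.8], [365.4, 245.3], [257.7, 260.0], [327.0, 240.4]]
block yaw/corners
[[0.4488, 0.2784, 0.025], [0.4962, 0.2372, 0.025], [0.4545, 0.19, 0.025], [0.4074, 0.2312, 0.025]] [0.45170927 0.23421112 0.025     ]
0.0627573334771723 0.06300622767019591 -40.966669071822245
scene block [[0.45822335 0.23113488 0.025     ]]
```

```bash
python3 - <<'E'
import cv2
im=cv2.imread('pics/scene0.png')[200:355,240:400]
cv2.imwrite('pics/c2.png',cv2.resize(im,None,fx=3.7,fy=3.7,interpolation=cv2.INTER_CUBIC))
E
```

```text
(no output)
```

View pics/c2.png

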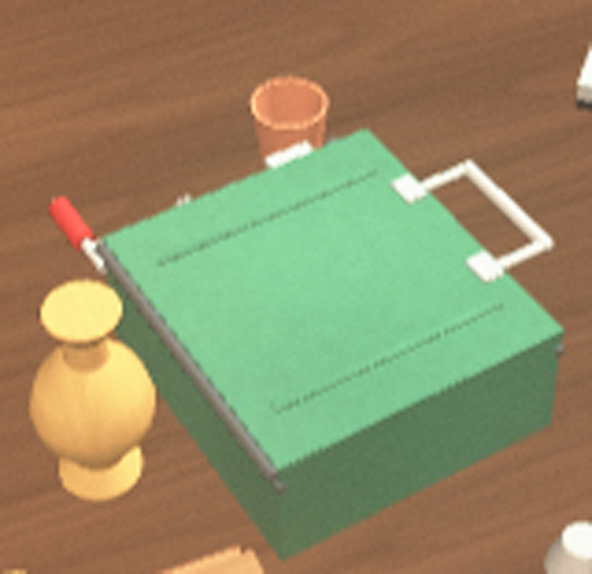

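The scene crop (3.7x, offset 240,200) has lid corners at (368,130), (560,328), (280,470) and (105,242). The bar ends are at (545,242) and (468,165), and the grip is at (70,222). This agrees with the top fit to about 1.3 px, so I'll fit both views together.

```bash
cat >> h.py <<'E'
def Wc(v,P): return R.from_euler('z',v[2]).apply(np.atleast_2d(P))+[v[0],v[1],0]
def plan(pos,Rt,tag=''):
    """remaining move in tool axes from the current measured pose"""
    o=manip.get_obs(); Rc=R.from_rotvec(o['tool_rot'])
    rv=(Rc.inv()*Rt).as_rotvec(); d=Rc.inv().apply(np.array(pos)-o['tool_pos'])
    print(tag,'rotvec',rv.round(4),'shift(tool now)',d.round(4),'world d',(np.array(pos)-o['tool_pos']).round(4),'shift(target axes)',Rt.inv().apply(np.array(pos)-o['tool_pos']).round(4))
def tool(v,closing,lean_x=0.,lean_y=0.):
    """tool pointing down in chest frame; closing='x'|'y'; lean: body leans to +x / +y of chest (rad)"""
    z=np.array([0,0,-1.]); y=np.array([0,1.,0]) if closing=='y' else np.array([1.,0,0])
    A=np.c_[np.cross(y,z),y,z]
    return R.from_euler('z',v[2])*R.from_euler('y',lean_x)*R.from_euler('x',-lean_y)*R.from_matrix(A)
E
python3 - <<'E'
from h import *
from scipy.optimize import least_squares
cr=lambda a:np.array(a)/3.5+[255,130]; cq=lambda a:np.array(a)/3.7+[240,200]
zt=.0895
P=np.array([(-.116,.107,zt),(.116,.107,zt),(.116,-.103,zt),(-.116,-.103,zt),(.044,.145,.089),(-.044,.145,.089),(-.167,-.107,.063)])
UT=np.array([cr(a) for a in [(155,402),(100,84),(394,36),(449,350),(62,188),(81,312),(458,423)]])
US=np.array([cq(a) for a in [(368,130),(560,328),(280,470),(105,242),(545,242),(468,165),(70,222)]])
ct,cs=manip.camera_info('top'),manip.camera_info('scene')
def f(v):return np.r_[proj('top',Wc(v,P),ct)-UT,proj('scene',Wc(v,P),cs)-US].ravel()
s=least_squares(f,[.6,-.1,.1],loss='soft_l1');v=s.x;print(v,s.fun.reshape(-1,2).round(1).tolist())
open('chest.txt','w').write(' '.join(map(str,v)))
bar=Wc(v,[0,.145,.089])[0];print('bar',bar,'reach',np.hypot(*bar[:2]))
o=manip.get_obs();print(R.from_rotvec(o['tool_rot']).as_matrix().round(3))
for sg in (0,np.pi):
    Rt=tool(v,'y')*R.from_euler('z',sg)
    print(Rt.as_matrix().round(3)); plan(bar+[0,0,.12],Rt,'above bar')
E
```

```text
[ 0.63801895 -0.10686752  0.14587997] [[-1.0, -0.9], [-0.4, -0.2], [-2.4, -0.2], [-1.4, -0.2], [0.1, 0.2], [0.3, -0.9], [0.1, -0.1], [-1.0, -0.5], [0.5, 0.5], [-0.4, -0.6], [-0.6, -1.7], [-1.0, -0.2], [-0.7, 0.5], [-0.6, -0.0]]
bar [0.6169413  0.03659235 0.089     ] reach 0.6180255398301425
[[-0.953  0.304 -0.   ]
 [ 0.304  0.953 -0.002]
 [-0.    -0.002 -1.   ]]
[[-0.989 -0.145  0.   ]
 [-0.145  0.989  0.   ]
 [-0.     0.    -1.   ]]
above bar rotvec [-1.800e-03 -3.000e-04 -4.546e-01] shift(tool now) [-0.5766 -0.4271  0.0221] world d [ 0.4195 -0.5822 -0.0213] shift(target axes) [-0.3304 -0.637   0.0213]
[[ 0.989  0.145  0.   ]
 [ 0.145 -0.989  0.   ]
 [ 0.     0.    -1.   ]]
above bar rotvec [-4.000e-04  2.400e-03  2.687e+00] shift(tool now) [-0.5766 -0.4271  0.0221] world d [ 0.4195 -0.5822 -0.0213] shift(target axes) [0.3304 0.637  0.0213]
```

Careful with the scale: shifts go in shares of 50 mm and turns go in units of 0.1 rad. That gives: -0.0425 m is -0.85, -0.022 m is -0.44, -0.155 rad is -1.55.

```bash
python3 drive.py '[0,0,-1.5,0,0,0,0.032,0,0,-1.5,0,0,0,0.032,0,0,-1.55,0,0,0,0.032,0,0,0,-0.44,-0.85,0,0.032,0,0,0,-0.44,-0.85,0,0.032,0,0,0,-0.44,-0.85,0,0.032,0,0,0,-0.44,-0.85,0,0.032,0,0,0,-0.44,-0.85,0,0.032]' 30
python3 drive.py '[0,0,0,-0.44,-0.85,0,0.032,0,0,0,-0.44,-0.85,0,0.032,0,0,0,-0.44,-0.85,0,0.032,0,0,0,-0.44,-0.85,0,0.032,0,0,0,-0.44,-0.85,0,0.032,0,0,0,-0.44,-0.85,0,0.032,0,0,0,-0.44,-0.85,0,0.032,0,0,0,-0.44,-0.85,0,0.032]'
python3 drive.py '[0,0,0,-0.22,-0.42,0.2,0.032,0,0,0,-0.22,-0.42,0.2,0.032,0,0,0,0,0,0,0.032,0,0,0,0,0,0,0.032]'
python3 - <<'E'
from h import *
v=np.loadtxt('chest.txt'); bar=Wc(v,[0,.145,.089])[0]
plan(bar+[0,0,-.021],tool(v,'y'),'grasp'); 
ci=manip.camera_info('wrist'); cv2.imwrite('pics/w1.png',manip.capture('wrist')[:,:,::-1])
print(proj('wrist',Wc(v,[[.045,.145,.089],[-.045,.145,.089],[.116,.107,.09],[-.116,.107,.09]]),ci).round(1).tolist())
E
```

```text
time: 0.9
tool_pos: [0.3372, 0.4224, 0.231]
tool_rot: [0.222, -3.134, 0.0]
wrist_force: [-0.0, 0.0, 0.2]
opening: 0.0318
finger_force: 0.0
time: 1.7
tool_pos: [0.5591, 0.1108, 0.2311]
tool_rot: [0.222, -3.134, -0.0]
wrist_force: [1.2, 1.2, 0.4]
opening: 0.0321
finger_force: 0.0
time: 2.1
tool_pos: [0.5857, 0.074, 0.2107]
tool_rot: [0.22, -3.132, -0.0]
wrist_force: [-0.3, -0.9, 1.0]
opening: 0.032
finger_force: 0.0
grasp rotvec [ 0.0003 -0.0016 -0.0056] shift(tool now) [-0.0259 -0.0414  0.1426] world d [ 0.0312 -0.0374 -0.1427] shift(target axes) [-0.0254 -0.0415  0.1427]
[[267.6, 328.1], [262.1, 210.5], [223.9, 409.0], [197.4, 101.7]]
```

View pics/w1.png

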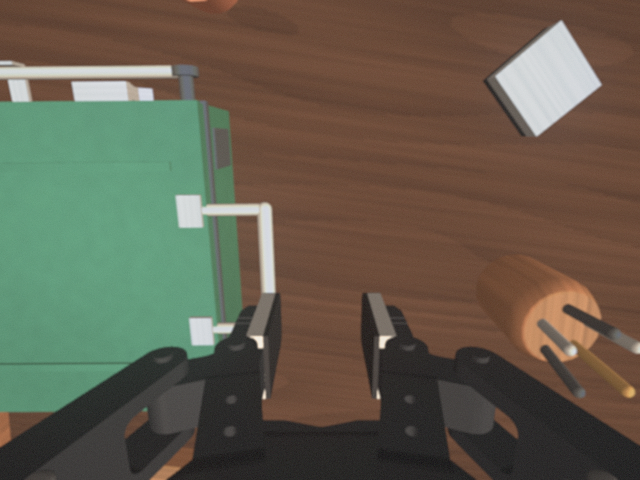

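The wrist view shows the bar's near end at (265,208), against a prediction of (262,210), so the bar lies about 2 mm further towards +y. I'll correct for that, descend and grip.

```bash
python3 - <<'E'
import numpy as np
v=np.loadtxt('chest.txt'); v[:2]+=.0015*np.array([-np.sin(v[2]),np.cos(v[2])]); np.savetxt('chest.txt',v)
E
python3 drive.py '[0,0,-0.056,-0.25,-0.4,0.2,0.032,0,0,0,-0.258,-0.4,0.2,0.032,0,0,0,0,0,0.6,0.032,0,0,0,0,0,0.6,0.032,0,0,0,0,0,0.6,0.032,0,0,0,0,0,0.4,0.032,0,0,0,0,0,0.254,0.032,0,0,0,0,0,0,0.032]'
python3 drive.py '[0,0,0,0,0,0,0.005,0,0,0,0,0,0,0.005,0,0,0,0,0,0,0.005,0,0,0,0,0,0,0.005,0,0,0,0,0,0,0.005]' 30
python3 - <<'E'
from h import *
v=np.loadtxt('chest.txt'); o=manip.get_obs(); p=o['tool_pos']
print(R.from_euler('z',-v[2]).apply(p-[v[0],v[1],0]),o['wrist_force'])
E
```

```text
time: 2.95
tool_pos: [0.6157, 0.0395, 0.0672]
tool_rot: [0.233, -3.13, -0.001]
wrist_force: [-0.3, -0.3, 0.5]
opening: 0.032
finger_force: 0.0
time: 3.45
tool_pos: [0.6181, 0.0389, 0.0702]
tool_rot: [-0.231, 3.13, 0.002]
wrist_force: [-1.4, 2.2, 5.9]
opening: 0.0089
finger_force: 29.7
[0.00147371 0.14558254 0.07020533] [-1.36591435  2.18917087  5.88062415]
```

```bash
python3 - <<'E'
import numpy as np
f=np.arange(0,1.4401,.09)+.016
y=.25*np.cos(f); z=.25*np.sin(f)
print(np.c_[f[1:]-.016,np.diff(y),-np.diff(z)].round(4).tolist())
E
```

```text
[[0.09, -0.0014, -0.0225], [0.18, -0.0034, -0.0222], [0.27, -0.0054, -0.0218], [0.36, -0.0073, -0.0213], [0.45, -0.0092, -0.0205], [0.54, -0.011, -0.0196], [0.63, -0.0127, -0.0186], [0.72, -0.0143, -0.0173], [0.81, -0.0158, -0.016], [0.9, -0.0172, -0.0145], [0.99, -0.0184, -0.0129], [1.08, -0.0195, -0.0112], [1.17, -0.0204, -0.0094], [1.26, -0.0212, -0.0075], [1.35, -0.0218, -0.0056], [1.44, -0.0222, -0.0036]]
```

Scaled: -0.0225 m is -0.45, -0.0222 m is -0.444.

```bash
python3 drive.py '[0,0,0,0,-0.028,-0.45,0.005,0,0,0,0,-0.068,-0.444,0.005,0,0,0,0,-0.108,-0.436,0.005,0,0,0,0,-0.146,-0.426,0.005,0,0,0,0,-0.184,-0.41,0.005,0,0,0,0,0,0,0.005]' 40
python3 - <<'E'
from h import *
v=np.loadtxt('chest.txt'); o=manip.get_obs(); p=o['tool_pos']; q=R.from_euler('z',-v[2]).apply(p-[v[0],v[1],0]); print(q,o['wrist_force'],np.arctan2(q[2]+.02-.085,q[1]+.105),np.hypot(q[2]+.02-.085,q[1]+.105))
E
```

```text
time: 4.05
tool_pos: [0.6219, 0.0128, 0.1798]
tool_rot: [-0.229, 3.13, 0.005]
wrist_force: [-0.0, 5.4, -0.6]
opening: 0.0083
finger_force: 39.3
[0.00146496 0.11927673 0.17984158] [-0.04381604  5.44830629 -0.60032684] 0.4732434704173202 0.2519695171288522
```

Scaled: -0.0196 m is -0.392, -0.0186 m is -0.372.

```bash
python3 drive.py '[0,0,0,0,-0.22,-0.392,0.005,0,0,0,0,-0.254,-0.372,0.005,0,0,0,0,-0.286,-0.346,0.005,0,0,0,0,-0.316,-0.32,0.005,0,0,0,0,-0.344,-0.29,0.005,0,0,0,0,-0.368,-0.258,0.005,0,0,0,0,0,0,0.005]'
python3 drive.py '[0,0,0,0,-0.39,-0.224,0.005,0,0,0,0,-0.408,-0.188,0.005,0,0,0,0,-0.424,-0.15,0.005,0,0,0,0,-0.436,-0.112,0.005,0,0,0,0,-0.444,-0.072,0.005,0,0,0,0,0,0,0.005,0,0,0,0,0,0,0.005]'
python3 - <<'E'
from h import *
v=np.loadtxt('chest.txt'); o=manip.get_obs(); p=o['tool_pos']; q=R.from_euler('z',-v[2]).apply(p-[v[0],v[1],0]); print(q,o['wrist_force'],np.arctan2(q[2]+.02-.085,q[1]+.105),np.hypot(q[2]+.02-.085,q[1]+.105))
cv2.imwrite('pics/s2.png',manip.capture('scene')[:,:,::-1])
E
```

```text
time: 4.75
tool_pos: [0.6353, -0.0753, 0.2806]
tool_rot: [-0.23, 3.127, 0.007]
wrist_force: [-3.6, 8.6, 12.7]
opening: 0.0085
finger_force: 40.1
time: 5.45
tool_pos: [0.6512, -0.1818, 0.317]
tool_rot: [-0.228, 3.126, -0.002]
wrist_force: [0.5, 1.8, 11.8]
opening: 0.0082
finger_force: 42.2
[ 0.00217468 -0.07757601  0.31697475] [ 0.54385617  1.82411628 11.77667679] 1.462386781570513 0.25346271458367864
```

View pics/s2.png

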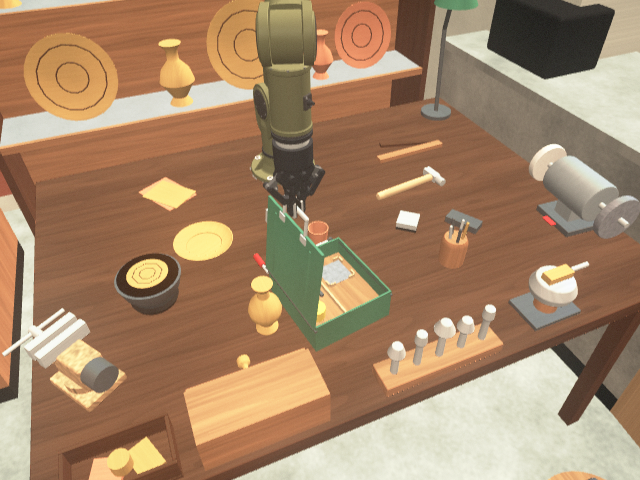

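The lid stands at about 1.46 rad with the gripper on the bar, and the bay is visible. I'll release the bar, back off upwards and head for the rod grip.

```bash
python3 drive.py '[0,0,0,0,0,0,0.04,0,0,0,0,0,0,0.04,0,0,0,0,0,0,0.04,0,0,0,0,0,-0.4,0.04,0,0,0,0,0,-0.7,0.04,0,0,0,0,0,-0.7,0.04,0,0,0,1,0,0,0.04,0,0,0,1,0,0,0.04]'
python3 drive.py '[0,0,0,1,0,0,0.04,0,0,0,1,0,0,0.04,0,0,0,0,0,0,0.04]'
python3 - <<'E'
from h import *
v=np.loadtxt('chest.txt'); Rt=tool(v,'y',lean_x=-.4); zt=Rt.apply([0,0,1])
g=Wc(v,[-.172,-.107,.063])[0]
plan(g+(.021-.10)*zt,Rt,'pre'); plan(g+.021*zt,Rt,'grasp')
print(proj('scene',Wc(v,[[0,-.105+.25*np.cos(a+.016),.085+.25*np.sin(a+.016)] for a in (1.35,1.40,1.44,1.48)])).round(1).tolist())
cv2.imwrite('pics/s3.png',cv2.resize(manip.capture('scene')[160:310,230:400,::-1],None,fx=3.5,fy=3.5,interpolation=cv2.INTER_CUBIC))
E
```

```text
time: 6.3
tool_pos: [0.5511, -0.1956, 0.4022]
tool_rot: [0.232, -3.131, 0.004]
wrist_force: [-1.2, -0.6, 1.0]
opening: 0.0398
finger_force: 0.0
time: 6.6
tool_pos: [0.4453, -0.2134, 0.4041]
tool_rot: [-0.22, 3.133, 0.003]
wrist_force: [0.3, -0.5, 1.1]
opening: 0.0398
finger_force: 0.0
pre rotvec [ 0.0006 -0.3986 -0.0062] shift(tool now) [-0.0032 -0.0286  0.2683] world d [ 0.0075 -0.0273 -0.2684] shift(target axes) [ 0.1014 -0.0281  0.2485]
grasp rotvec [ 0.0006 -0.3986 -0.0062] shift(tool now) [-0.042  -0.0285  0.3605] world d [ 0.046  -0.0217 -0.3605] shift(target axes) [ 0.1014 -0.0281  0.3485]
[[305.4, 204.6], [300.2, 205.7], [295.9, 206.7], [291.6, 207.9]]
```

View pics/s3.png

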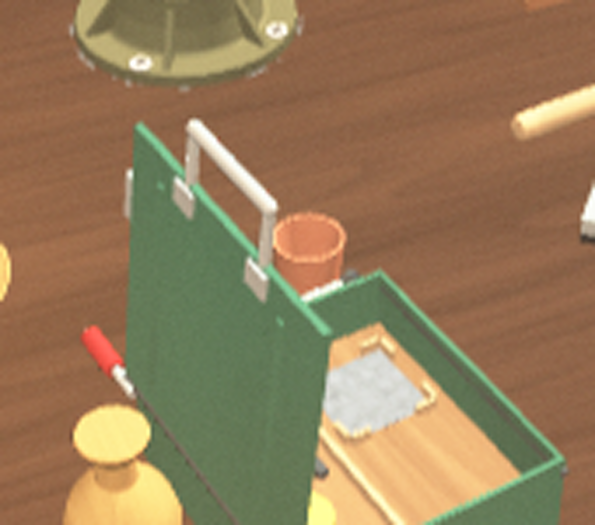

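The bar centre is at about (296,207) in the full image, so the lid rests at about 1.44. The rod is still in its clip. Now I'll approach the grip.

Scaled: 0.042 m is 0.84, 0.04 m is 0.8, -0.133 rad is -1.33.

```bash
python3 drive.py '[0,-1.33,0,0,0,0,0.04,0,-1.33,0,0,0,0,0.04,0,-1.326,-0.06,0,0,0,0.04,0,0,0,0.506,-0.14,0.84,0.04,0,0,0,0.506,-0.14,0.84,0.04,0,0,0,0.506,-0.14,0.84,0.04,0,0,0,0.506,-0.14,0.84,0.04,0,0,0,0,0,0.8,0.04]'
python3 drive.py '[0,0,0,0,0,0.8,0.04,0,0,0,0,0,0,0.04]'
python3 - <<'E'
from h import *
v=np.loadtxt('chest.txt'); Rt=tool(v,'y',lean_x=-.4); zt=Rt.apply([0,0,1])
g=Wc(v,[-.172,-.107,.063])[0]
plan(g+.021*zt,Rt,'grasp')
ci=manip.camera_info('wrist'); cv2.imwrite('pics/w2.png',manip.capture('wrist')[:,:,::-1])
print(proj('wrist',Wc(v,[[-.145,-.107,.063],[-.189,-.107,.063]]),ci).round(1).tolist())
im=cv2.imread('pics/w2.png');h=cv2.cvtColor(im,cv2.COLOR_BGR2HSV);m=cv2.inRange(h,(0,170,80),(6,255,255))|cv2.inRange(h,(175,170,80),(180,255,255))
n,l,s,c=cv2.connectedComponentsWithStats(m);print([(s[i].tolist(),c[i].round(1).tolist()) for i in range(1,n) if s[i,4]>100])
E
```

```text
time: 7.45
tool_pos: [0.4271, -0.2413, 0.1698]
tool_rot: [-0.208, 2.797, 0.044]
wrist_force: [0.6, 0.5, 0.3]
opening: 0.04
finger_force: 0.0
time: 7.65
tool_pos: [0.4403, -0.2352, 0.1291]
tool_rot: [-0.216, 2.805, 0.05]
wrist_force: [-0.1, 0.1, -0.2]
opening: 0.0399
finger_force: 0.0
grasp rotvec [ 0.0122 -0.0705  0.0052] shift(tool now) [-0.02   -0.0086  0.0971] world d [ 0.0509  0.0001 -0.0855] shift(target axes) [-0.0132 -0.0073  0.0983]
[[309.1, 317.5], [308.5, 263.2]]
[([295, 262, 26, 62, 607], [303.3, 290.2])]
```

View pics/w2.png

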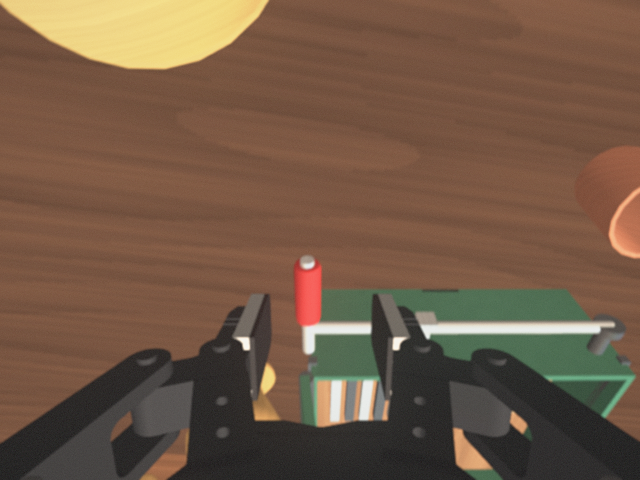

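The grip is at u≈307, v 262–323, which matches the prediction within 1.5 px. I'll go in, grip it and lift the rod.

Scaled: 0.02 m is 0.4, 0.03 m is 0.6, -0.07 rad is -0.7.

```bash
python3 drive.py '[0.12,-0.7,0.05,0,0,0,0.04,0,0,0,-0.132,-0.08,0.4,0.04,0,0,0,-0.132,-0.08,0.4,0.04,0,0,0,0,0,0.6,0.04,0,0,0,0,0,0.56,0.04,0,0,0,0,0,0,0.04]'
python3 drive.py '[0,0,0,0,0,0,0.01,0,0,0,0,0,0,0.01,0,0,0,0,0,0,0.01,0,0,0,0,0,0,0.01,0,0,0,0,0,0,0.01]' 30
python3 - <<'E'
from h import *
v=np.loadtxt('chest.txt'); o=manip.get_obs(); q=R.from_euler('z',-v[2]).apply(o['tool_pos']-[v[0],v[1],0]); Rc=R.from_rotvec(o['tool_rot'])
print('tcp chest',q,o['wrist_force'],'grasp chest',R.from_euler('z',-v[2]).apply(Rc.apply([0,0,-.021]))+q)
a=np.arange(0,.911,.07); y=-.198*np.cos(a); z=.198*np.sin(a)
Rl=(R.from_euler('z',-v[2])*Rc).inv()
d=Rl.apply(np.c_[0*a[1:],np.diff(y),np.diff(z)])
print(np.c_[a[1:],d].round(4).tolist())
E
```

```text
time: 8.3
tool_pos: [0.4932, -0.2377, 0.0547]
tool_rot: [-0.203, 2.727, 0.036]
wrist_force: [-0.6, -1.7, 0.0]
opening: 0.0403
finger_force: 0.0
time: 8.8
tool_pos: [0.4918, -0.2348, 0.0573]
tool_rot: [-0.204, 2.726, 0.044]
wrist_force: [-5.5, 11.1, 7.5]
opening: 0.0146
finger_force: 29.8
tcp chest [-0.16327816 -0.10684529  0.05729234] [-5.53673899 11.07939731  7.49096071] grasp chest [-0.17162887 -0.10689209  0.07656054]
[[0.07, -0.0055, 0.0005, -0.0127], [0.14, -0.0055, 0.0015, -0.0126], [0.21, -0.0054, 0.0024, -0.0125], [0.28, -0.0054, 0.0034, -0.0123], [0.35, -0.0053, 0.0043, -0.0121], [0.42, -0.0051, 0.0052, -0.0118], [0.49, -0.005, 0.0061, -0.0114], [0.56, -0.0048, 0.007, -0.011], [0.63, -0.0046, 0.0078, -0.0105], [0.7, -0.0044, 0.0086, -0.01], [0.77, -0.0041, 0.0093, -0.0094], [0.84, -0.0038, 0.01, -0.0088], [0.91, -0.0036, 0.0106, -0.0081]]
```

The grip is held near the fingertips, since the TCP stopped about 12 mm short. I'll regrip deeper.

Scaled: 0.008 m is 0.16, 0.007 m is 0.14.

```bash
python3 drive.py '[0,0,0,0,0,0,0.04,0,0,0,0,0,0,0.04,0,0,0,-0.06,0,0.14,0.04,0,0,0,-0.06,0,0.16,0.04,0,0,0,0,0,0,0.04]'
python3 drive.py '[0,0,0,0,0,0,0.01,0,0,0,0,0,0,0.01,0,0,0,0,0,0,0.01,0,0,0,0,0,0,0.01]' 40
python3 - <<'E'
from h import *
v=np.loadtxt('chest.txt'); o=manip.get_obs(); q=R.from_euler('z',-v[2]).apply(o['tool_pos']-[v[0],v[1],0]); Rc=R.from_rotvec(o['tool_rot'])
print('tcp chest',q,o['wrist_force'],'grasp chest',R.from_euler('z',-v[2]).apply(Rc.apply([0,0,-.021]))+q)
E
```

```text
time: 9.3
tool_pos: [0.5044, -0.2389, 0.0452]
tool_rot: [-0.198, 2.724, 0.03]
wrist_force: [-0.2, 0.0, 0.3]
opening: 0.04
finger_force: 0.0
time: 9.7
tool_pos: [0.503, -0.2331, 0.0449]
tool_rot: [-0.204, 2.727, 0.044]
wrist_force: [-7.5, 11.8, 12.6]
opening: 0.0149
finger_force: 38.7
tcp chest [-0.15189175 -0.10677181  0.04488926] [-7.49200639 11.75732247 12.5515241 ] grasp chest [-0.16022288 -0.10682049  0.06416593]
```

```bash
python3 drive.py '[0,0,0,-0.08,0.08,-0.2,0.01,0,0,0,-0.11,0.03,-0.252,0.01,0,0,0,-0.108,0.048,-0.25,0.01,0,0,0,-0.108,0.068,-0.246,0.01,0,0,0,-0.106,0.086,-0.242,0.01,0,0,0,-0.102,0.104,-0.236,0.01,0,0,0,0,0,0,0.01]'
python3 - <<'E'
from h import *
v=np.loadtxt('chest.txt'); o=manip.get_obs(); q=R.from_euler('z',-v[2]).apply(o['tool_pos']-[v[0],v[1],0]); Rc=R.from_rotvec(o['tool_rot'])
g=R.from_euler('z',-v[2]).apply(Rc.apply([0,0,-.021]))+q
print(g,'rod',np.arctan2(g[2]-.063,.091-g[1]),np.hypot(g[2]-.063,.091-g[1]),o['wrist_force'])
E
```

```text
time: 10.4
tool_pos: [0.5009, -0.2182, 0.1239]
tool_rot: [-0.199, 2.723, 0.028]
wrist_force: [-0.0, -2.6, -1.5]
opening: 0.0143
finger_force: 39.4
[-0.16027979 -0.09147995  0.14311018] rod 0.41367556165329866 0.19929017225985435 [-0.04505772 -2.58258785 -1.46455833]
```

Scaled: -0.0114 m is -0.228, -0.011 m is -0.22.

```bash
python3 drive.py '[0,0,0,-0.1,0.122,-0.228,0.01,0,0,0,-0.096,0.14,-0.22,0.01,0,0,0,-0.092,0.156,-0.21,0.01,0,0,0,-0.088,0.172,-0.2,0.01,0,0,0,-0.082,0.186,-0.188,0.01,0,0,0,-0.076,0.2,-0.176,0.01,0,0,0,-0.056,0.17,-0.13,0.01,0,0,0,0,0,0,0.01]'
python3 - <<'E'
from h import *
v=np.loadtxt('chest.txt'); o=manip.get_obs(); q=R.from_euler('z',-v[2]).apply(o['tool_pos']-[v[0],v[1],0]); Rc=R.from_rotvec(o['tool_rot'])
g=R.from_euler('z',-v[2]).apply(Rc.apply([0,0,-.021]))+q
print(g,'rod',np.arctan2(g[2]-.063,.091-g[1]),np.hypot(g[2]-.063,.091-g[1]),o['wrist_force'])
E
```

```text
time: 11.2
tool_pos: [0.4935, -0.1666, 0.1998]
tool_rot: [-0.193, 2.718, 0.017]
wrist_force: [-7.1, -12.1, 11.4]
opening: 0.0147
finger_force: 39.0
[-0.16011659 -0.03925394  0.21901131] rod 0.875133792505454 0.20323783780438107 [ -7.12011415 -12.05762525  11.38806867]
```

Careful with the scale: shifts go in shares of 50 mm and turns go in units of 0.1 rad. That gives: -0.0055 m is -0.11, -0.0023 m is -0.046.

```bash
python3 drive.py '[0,0,0,-0.046,0.03,-0.11,0.01,0,0,0,0,0,0,0.01,0,0,0,0,0,0,0.01]'
python3 - <<'E'
from h import *
v=np.loadtxt('chest.txt'); o=manip.get_obs(); q=R.from_euler('z',-v[2]).apply(o['tool_pos']-[v[0],v[1],0]); Rc=R.from_rotvec(o['tool_rot'])
g=R.from_euler('z',-v[2]).apply(Rc.apply([0,0,-.021]))+q
print(g,'rod',np.arctan2(g[2]-.063,.091-g[1]),np.hypot(g[2]-.063,.091-g[1]),o['wrist_force'])
cv2.imwrite('pics/s4.png',manip.capture('scene')[:,:,::-1]);cv2.imwrite('pics/t4.png',manip.capture('top')[:,:,::-1])
E
```

```text
time: 11.5
tool_pos: [0.4928, -0.1628, 0.2034]
tool_rot: [-0.194, 2.721, 0.023]
wrist_force: [-3.7, -8.1, 5.7]
opening: 0.0145
finger_force: 39.9
[-0.1602604  -0.03542043  0.22265268] rod 0.9010467709766145 0.20364454795419198 [-3.74184697 -8.12255155  5.72474024]
```

Scaled: -0.04 m is -0.8, -0.05 m is -1, 0.13 rad is 1.3.

```bash
python3 drive.py '[0,0,0,0,0,0,0.04,0,0,0,0,0,0,0.04,0,0,0,0,0,0,0.04,0,0,0,0,0,-0.4,0.04,0,0,0,0,0,-0.8,0.04,0,0,0,0,0,-1,0.04,0,0,0,0,0,-1,0.04,0,1.3,0,0,0,-1,0.04]'
python3 drive.py '[0,1.35,0,0,0,0,0.04,0,1.35,0,0,0,0,0.04,0,0,0,0,0,0,0.04]'
python3 - <<'E'
from h import *
v=np.loadtxt('chest.txt'); Rt=tool(v,'y'); b=Wc(v,[.002,-.0776,.317])[0]
plan(b+[0,0,.085],Rt,'above'); plan(b,Rt,'grasp')
im=manip.capture('scene')[:,:,::-1].copy()
P=Wc(v,[[-.137,.091,.063],[-.137,.091-.198*np.cos(.89),.063+.198*np.sin(.89)],[-.189,.091-.198*np.cos(.89),.063+.198*np.sin(.89)],[0,-.105+.25*np.cos(1.456),.085+.25*np.sin(1.456)]])
print(proj('scene',P).round(1).tolist(),proj('top',P).round(1).tolist())
a=cv2.resize(im[160:310,230:400],None,fx=3.5,fy=3.5,interpolation=cv2.INTER_CUBIC); cv2.imwrite('pics/s5.png',a)
t=manip.capture('top')[:,:,::-1]; 
for n,i in(('s',im),('t',t)):
    h=cv2.cvtColor(np.ascontiguousarray(i),cv2.COLOR_BGR2HSV);m=cv2.inRange(h,(0,170,80),(6,255,255))|cv2.inRange(h,(175,170,80),(180,255,255))
    nn,l,s,c=cv2.connectedComponentsWithStats(m);print(n,[(s[i].tolist(),c[i].round(1).tolist()) for i in range(1,nn) if s[i,4]>30])
E
```

```text
time: 12.4
tool_pos: [0.4315, -0.1798, 0.3554]
tool_rot: [-0.192, 2.873, 0.032]
wrist_force: [1.5, -0.9, -0.6]
opening: 0.0402
finger_force: 0.0
time: 12.7
tool_pos: [0.4396, -0.175, 0.3566]
tool_rot: [0.234, -3.13, -0.006]
wrist_force: [1.0, 0.0, -1.0]
opening: 0.0402
finger_force: 0.0
above rotvec [ 0.004  -0.0022  0.0034] shift(tool now) [-0.208 -0.038 -0.046] world d [ 0.2114 -0.0068  0.0454] shift(target axes) [-0.2082 -0.0375 -0.0454]
grasp rotvec [ 0.004  -0.0022  0.0034] shift(tool now) [-0.2082 -0.0384  0.039 ] world d [ 0.2114 -0.0068 -0.0396] shift(target axes) [-0.2082 -0.0375  0.0396]
[[329.7, 239.6], [285.9, 209.8], [276.0, 198.9], [295.9, 206.7]] [[305.7, 252.3], [359.3, 236.7], [363.4, 259.6], [372.3, 161.2]]
s []
t [([52, 204, 9, 17, 123], [56.3, 211.7]), ([358, 240, 8, 15, 79], [361.2, 245.9])]
```

View pics/s5.png

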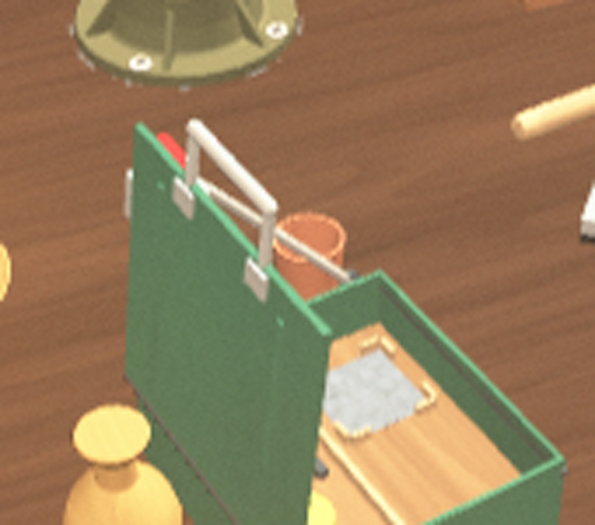

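The rod is up, with the red grip near (361,246) in the top view against 361,249 predicted for 0.89, and the lid is still at 1.44. Next I'll grip the bar again.

Scaled: -0.0416 m is -0.832, -0.0075 m is -0.15, 0.004 rad is 0.04.

```bash
python3 drive.py '[0.04,-0.02,0.03,0,0,-0.9,0.04,0,0,0,-0.832,-0.15,0,0.04,0,0,0,-0.832,-0.15,0,0.04,0,0,0,-0.832,-0.15,0,0.04,0,0,0,-0.832,-0.15,0,0.04,0,0,0,-0.832,-0.15,0,0.04,0,0,0,0,0,0,0.04,0,0,0,0,0,0,0.04]'
python3 - <<'E'
from h import *
v=np.loadtxt('chest.txt'); Rt=tool(v,'y'); b=Wc(v,[.002,-.0763,.315])[0]
plan(b,Rt,'grasp')
E
```

```text
time: 13.6
tool_pos: [0.6477, -0.1847, 0.4027]
tool_rot: [-0.222, 3.132, -0.004]
wrist_force: [-1.3, 0.8, 0.0]
opening: 0.0405
finger_force: 0.0
grasp rotvec [-0.0026  0.0012 -0.0044] shift(tool now) [-0.0036  0.0039  0.0877] world d [ 0.0031  0.0041 -0.0877] shift(target axes) [-0.0037  0.0036  0.0877]
```

Scaled: 0.025 m is 0.5, 0.02 m is 0.4, -0.004 rad is -0.04.

```bash
python3 drive.py '[0,0,-0.04,-0.074,0.072,0.4,0.04,0,0,0,0,0,0.5,0.04,0,0,0,0,0,0.5,0.04,0,0,0,0,0,0.354,0.04,0,0,0,0,0,0,0.04]'
python3 drive.py '[0,0,0,0,0,0,0.005,0,0,0,0,0,0,0.005,0,0,0,0,0,0,0.005,0,0,0,0,0,0,0.005,0,0,0,0,0,0,0.005]' 40
python3 - <<'E'
from h import *
v=np.loadtxt('chest.txt'); o=manip.get_obs(); p=o['tool_pos']; q=R.from_euler('z',-v[2]).apply(p-[v[0],v[1],0]); print(q,o['wrist_force'])
f=np.arange(1.44,1.149,-.036)+.016
y=.25*np.cos(f); z=.25*np.sin(f); print(np.c_[f[1:]-.016,np.diff(y),-np.diff(z)].round(4).tolist())
E
```

```text
time: 14.1
tool_pos: [0.6487, -0.1814, 0.3158]
tool_rot: [-0.226, 3.133, -0.006]
wrist_force: [-0.3, 0.1, -0.2]
opening: 0.0397
finger_force: 0.0
time: 14.6
tool_pos: [0.6516, -0.1811, 0.3194]
tool_rot: [-0.227, 3.127, -0.008]
wrist_force: [-2.5, -0.6, 6.9]
opening: 0.0083
finger_force: 39.3
[ 0.0026509  -0.07695699  0.31942815] [-2.53318507 -0.59960411  6.87662347]
[[1.404, 0.0089, 0.0012], [1.368, 0.0089, 0.0015], [1.332, 0.0088, 0.0018], [1.296, 0.0087, 0.0021], [1.26, 0.0087, 0.0025], [1.224, 0.0086, 0.0028], [1.188, 0.0085, 0.0031], [1.152, 0.0083, 0.0034]]
```

```bash
python3 drive.py '[0,0,0,0,0.178,0.024,0.005,0,0,0,0,0.178,0.03,0.005,0,0,0,0,0.176,0.036,0.005,0,0,0,0,0.174,0.042,0.005,0,0,0,0,0.174,0.05,0.005,0,0,0,0,0.172,0.056,0.005,0,0,0,0,0,0,0.005,0,0,0,0,0,0,0.005]'
python3 - <<'E'
from h import *
v=np.loadtxt('chest.txt'); o=manip.get_obs(); p=o['tool_pos']; q=R.from_euler('z',-v[2]).apply(p-[v[0],v[1],0]); print(q,o['wrist_force'],'lid',np.arctan2(q[2]+.017-.085,q[1]+.105)-.016)
h=cv2.cvtColor(manip.capture('top')[:,:,::-1].copy(),cv2.COLOR_BGR2HSV);m=cv2.inRange(h,(0,170,80),(6,255,255))|cv2.inRange(h,(175,170,80),(180,255,255))
nn,l,s,c=cv2.connectedComponentsWithStats(m);print([(s[i].tolist(),c[i].round(1).tolist()) for i in range(1,nn) if s[i,4]>30])
E
```

```text
time: 15.4
tool_pos: [0.6436, -0.1269, 0.3067]
tool_rot: [-0.231, 3.129, -0.003]
wrist_force: [-5.0, 3.3, 5.6]
opening: 0.0085
finger_force: 40.3
[ 0.0026191  -0.02211015  0.30668322] [-5.04193131  3.34099564  5.64880768] lid 1.2205469274424658
[([52, 204, 9, 17, 125], [56.3, 211.7])]
```

Scaled: 0.0043 m is 0.086, 0.0042 m is 0.084.

```bash
python3 drive.py '[0,0,0,0,0.086,0.03,0.005,0,0,0,0,0.086,0.032,0.005,0,0,0,0,0.084,0.034,0.005,0,0,0,0,0.084,0.034,0.005,0,0,0,0,0,0,0.005,0,0,0,0,0,0,0.005]'
python3 - <<'E'
from h import *
v=np.loadtxt('chest.txt'); o=manip.get_obs(); p=o['tool_pos']; q=R.from_euler('z',-v[2]).apply(p-[v[0],v[1],0]); print(q,o['wrist_force'],'lid',np.arctan2(q[2]+.017-.085,q[1]+.105)-.016)
E
```

```text
time: 16.05
tool_pos: [0.6414, -0.1117, 0.3005]
tool_rot: [-0.228, 3.128, -0.007]
wrist_force: [-3.2, 1.3, 7.2]
opening: 0.0082
finger_force: 40.7
[ 0.00268628 -0.00681034  0.30047019] [-3.22412141  1.3040123   7.2062508 ] lid 1.1551509315704125
```

Scaled: 0.002 m is 0.04, 0.0008 m is 0.016.

```bash
python3 drive.py '[0,0,0,0,0.04,0.016,0.005,0,0,0,0,0.04,0.016,0.005,0,0,0,0,0,0,0.005,0,0,0,0,0,0,0.005]'
python3 - <<'E'
from h import *
v=np.loadtxt('chest.txt'); o=manip.get_obs(); p=o['tool_pos']; q=R.from_euler('z',-v[2]).apply(p-[v[0],v[1],0]); print(q,o['wrist_force'],'lid',np.arctan2(q[2]+.017-.085,q[1]+.105)-.016)
E
```

```text
time: 16.45
tool_pos: [0.6414, -0.1112, 0.3002]
tool_rot: [-0.223, 3.126, -0.014]
wrist_force: [-3.9, -3.9, 9.5]
opening: 0.0085
finger_force: 41.0
[ 0.00272009 -0.00632443  0.30022717] [-3.93349976 -3.92439726  9.51031224] lid 1.153002184939796
```

The lid stops at 1.153 with the force rising, so the pin is home. I'll release, retreat up and verify.

```bash
python3 drive.py '[0,0,0,0,-0.04,-0.02,0.01,0,0,0,0,0,0,0.04,0,0,0,0,0,0,0.04,0,0,0,0,0,0,0.04,0,0,0,0,0,-0.4,0.04,0,0,0,0,0,-0.8,0.04,0,0,0,0,0,-0.8,0.04,0,0,0,0,1,0,0.085]'
python3 drive.py '[0,0,0,0,1,0,0.085,0,0,0,0,1,0,0.085,0,0,0,0,1,0,0.085,0,0,0,0,0,0,0.085]'
python3 - <<'E'
from h import *
v=np.loadtxt('chest.txt')
s=manip.capture('scene')[:,:,::-1]; t=manip.capture('top')[:,:,::-1]
r=lambda i:cv2.resize(i,(400,400),interpolation=cv2.INTER_CUBIC)
cv2.imwrite('pics/st6.png',np.hstack([r(s[170:310,250:390]),r(t[140:280,270:410])]))
a=.894
P=Wc(v,[[-.189,.091-.198*np.cos(a),.063+.198*np.sin(a)],[-.137,.091-.198*np.cos(a),.063+.198*np.sin(a)]]+[[0,-.105+.25*np.cos(f+.016),.085+.25*np.sin(f+.016)] for f in (1.15,1.2,1.25)])
print(((proj('scene',P)-[250,170])*400/140).round(),((proj('top',P)-[270,140])*400/140).round()+[400,0])
Rt=tool(v,'x'); o=manip.get_obs();print(o['tool_pos'],o['joint_positions'])
E
```

```text
time: 17.25
tool_pos: [0.6359, -0.0683, 0.4024]
tool_rot: [-0.206, 3.122, -0.014]
wrist_force: [0.6, -0.2, 0.3]
opening: 0.0531
finger_force: 0.0
time: 17.65
tool_pos: [0.6093, 0.0992, 0.3969]
tool_rot: [-0.252, 3.128, 0.004]
wrist_force: [-0.3, 0.3, 0.5]
opening: 0.085
finger_force: 0.0
[[ 75.  82.]
 [103. 113.]
 [214.  94.]
 [201.  94.]
 [187.  95.]] [[666. 342.]
 [654. 276.]
 [596.  83.]
 [612.  79.]
 [628.  75.]]
[0.61142733 0.09040362 0.39649569] [ 0.17404409  0.26065046 -0.47537381  1.2274896   0.12302688  1.67760926
  1.44635632]
```

View pics/st6.png

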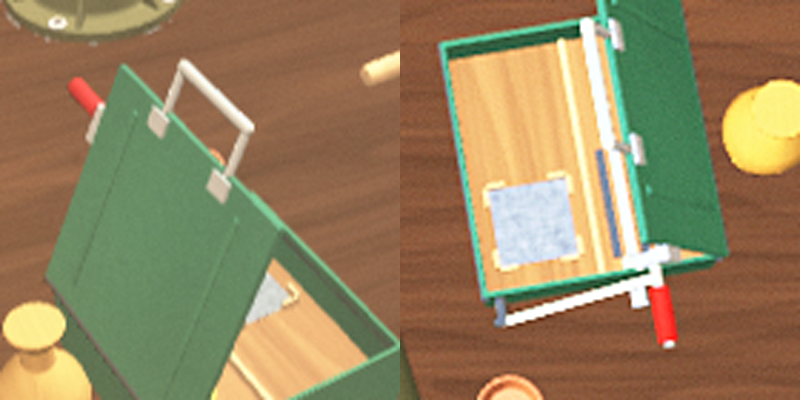

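The lid is propped at about 1.15, with the rod's end in the catch at tile position (655,258). The bay's felt centre is near (534,224) in the right tile. Now the block.

```bash
python3 - <<'E'
from h import *
v=np.loadtxt('chest.txt')
c=np.array([[488,190],[572,180],[580,260],[497,268]])
uv=(c-[400,0])*.35+[270,140]; w=at_z('top',uv,.035); l=R.from_euler('z',-v[2]).apply(w-[v[0],v[1],0]); print('bay top',l.round(4).tolist(),l.mean(0))
vb=np.array([0,0,.8557]); Rt=tool(vb,'x',lean_y=.25); b=np.array([.4525,.236,0])
zt=Rt.apply([0,0,1]); plan(b+[0,0,.0]-.14*zt,Rt,'pre')
E
```

```text
bay top [[-0.0145, 0.0839, 0.035], [-0.0183, 0.0072, 0.035], [-0.0917, 0.0126, 0.035], [-0.0863, 0.0877, 0.035]] [-0.05271457  0.04783618  0.035     ]
pre rotvec [ 0.1061 -0.2295  0.8602] shift(tool now) [0.1588 0.195  0.2596] world d [-0.1851  0.1683 -0.2608] shift(target axes) [0.3069 0.0057 0.1909]
```

Scaled: 0.1229 rad is 1.229.

```bash
python3 drive.py '[0.152,-0.328,1.229,0,0,0,0.085,0.152,-0.328,1.229,0,0,0,0.085,0.152,-0.328,1.229,0,0,0,0.085,0.152,-0.328,1.229,0,0,0,0.085,0.152,-0.328,1.229,0,0,0,0.085,0.152,-0.328,1.229,0,0,0,0.085,0.152,-0.328,1.229,0,0,0,0.085,0,0,0,0,0,0,0.085]' 60
python3 drive.py '[0,0,0,0.768,0.014,0.478,0.085,0,0,0,0.768,0.014,0.478,0.085,0,0,0,0.768,0.014,0.478,0.085,0,0,0,0.768,0.014,0.478,0.085,0,0,0,0.768,0.014,0.478,0.085,0,0,0,0.768,0.014,0.478,0.085,0,0,0,0.768,0.014,0.478,0.085,0,0,0,0.768,0.014,0.478,0.085]'
python3 drive.py '[0,0,0,0,0,0,0.085,0,0,0,0,0,0,0.085]'
python3 - <<'E'
from h import *
vb=np.array([0,0,.8557]); Rt=tool(vb,'x',lean_y=.25); b=np.array([.4525,.236,0])
zt=Rt.apply([0,0,1]); plan(b-.14*zt,Rt,'pre')
ci=manip.camera_info('wrist'); im=manip.capture('wrist')[:,:,::-1].copy(); cv2.imwrite('pics/w3.png',im)
h=cv2.cvtColor(im,cv2.COLOR_BGR2HSV); m=cv2.inRange(h,(0,0,120),(180,45,255)); m=cv2.morphologyEx(m,cv2.MORPH_OPEN,np.ones((5,5)))
n,l,s,c=cv2.connectedComponentsWithStats(m)
for i in range(1,n):
    if s[i,4]>1500:
        r=cv2.boxPoints(cv2.minAreaRect(np.argwhere(l==i)[:,::-1].astype(np.float32))); w=at_z('wrist',r,.025,ci); e=w[1]-w[0]
        print(s[i].tolist(),r.round().tolist(),w.round(4).tolist(),w.mean(0).round(4),np.linalg.norm(e),np.linalg.norm(w[2]-w[1]),np.degrees(np.arctan2(e[1],e[0])))
k=R.from_euler('z',.8557).apply(np.array([[30,30,25],[30,-30,25],[-30,-30,25],[-30,30,25]])/1000)+b
print(proj('wrist',k,ci).round().tolist())
E
```

```text
time: 18.55
tool_pos: [0.6117, 0.0877, 0.3963]
tool_rot: [1.024, 2.718, -0.13]
wrist_force: [-0.3, 0.2, 0.2]
opening: 0.0847
finger_force: 0.0
time: 19.35
tool_pos: [0.4275, 0.2567, 0.1343]
tool_rot: [1.023, 2.719, -0.129]
wrist_force: [-0.7, -0.3, -0.2]
opening: 0.085
finger_force: 0.0
time: 19.55
tool_pos: [0.4277, 0.2564, 0.1347]
tool_rot: [1.02, 2.721, -0.131]
wrist_force: [0.2, -0.9, 0.5]
opening: 0.0848
finger_force: 0.0
pre rotvec [-0.0029 -0.0001 -0.0021] shift(tool now) [ 0.0022  0.0008 -0.0015] world d [-0.0013  0.0023  0.0009] shift(target axes) [ 0.0022  0.0008 -0.0015]
[274, 195, 94, 88, 7795] [[274.0, 195.0], [367.0, 195.0], [367.0, 282.0], [274.0, 282.0]] [[0.4039, 0.236, 0.025], [0.4431, 0.281, 0.025], [0.4972, 0.2392, 0.025], [0.4526, 0.188, 0.025]] [0.4492 0.236  0.025 ] 0.05969487973864184 0.06838908689333545 48.922822629546936
[[370.0, 204.0], [365.0, 280.0], [282.0, 280.0], [278.0, 205.0]]
```

View pics/w3.png

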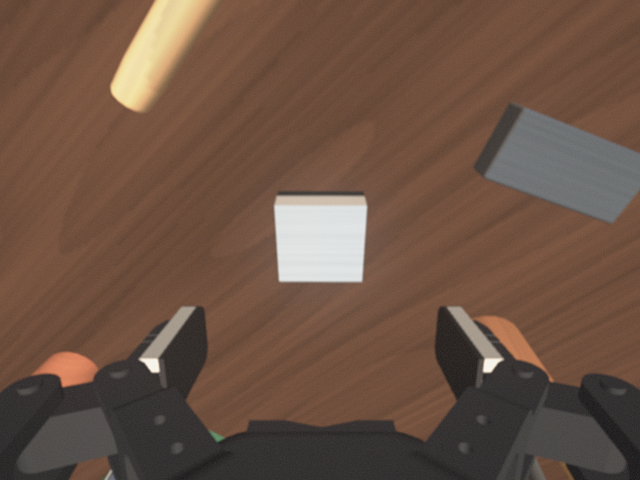

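The block's top face corners are at (275,205), (366,205), (363,281) and (279,281), which is about 2 mm off along the closing line and aligned in yaw. I'll descend and grip.

```bash
python3 drive.py '[0.03,0,0.02,-0.04,-0.02,0.4,0.085,0,0,0,0,0,0.7,0.085,0,0,0,0,0,0.7,0.085,0,0,0,0,0,0.5,0.085,0,0,0,0,0,0.26,0.085,0,0,0,0,0,0.1,0.085,0,0,0,0,0,0.06,0.085,0,0,0,0,0,0,0.085]'
python3 - <<'E'
from h import *
Rt=tool([0,0,.8557],'x',lean_y=.25); plan(np.array([.4525,.236,.017])+.0165*Rt.apply([0,0,1]),Rt)
E
```

```text
time: 20.4
tool_pos: [0.4542, 0.2332, 0.005]
tool_rot: [1.026, 2.717, -0.131]
wrist_force: [-0.4, -0.3, -0.2]
opening: 0.085
finger_force: 0.0
 rotvec [-0.0027  0.0011 -0.0069] shift(tool now) [0.0001 0.001  0.0041] world d [ 0.0013  0.0001 -0.004 ] shift(target axes) [0.0001 0.001  0.0041]
```

Scaled: 0.004 m is 0.08.

```bash
python3 drive.py '[0,0,0,0,0,0.08,0.085,0,0,0,0,0,0,0.05,0,0,0,0,0,0,0.05,0,0,0,0,0,0,0.05,0,0,0,0,0,0,0.05,0,0,0,0,0,0,0.05]' 60
python3 drive.py '[0,0,0,0,0,0,0.05,0,0,0,0,0,0,0.05]'
```

```text
time: 21.0
tool_pos: [0.4541, 0.2324, 0.0008]
tool_rot: [1.026, 2.717, -0.132]
wrist_force: [-2.6, -0.0, 5.6]
opening: 0.0588
finger_force: 66.9
time: 21.2
tool_pos: [0.4542, 0.2324, 0.0009]
tool_rot: [1.026, 2.717, -0.132]
wrist_force: [-2.2, 0.2, 5.8]
opening: 0.0591
finger_force: 66.9
```

Grip confirmed: opening 59 mm, 67 N. I'll lift straight up.

```bash
python3 - <<'E'
from h import *
o=manip.get_obs(); Rc=R.from_rotvec(o['tool_rot']); r=Rc.inv().apply(np.array([.4525,.236,0])-o['tool_pos']); r[1]=0; print(r); np.savetxt('rel.txt',r)
E
python3 drive.py '[0,0,0,-0.05,0,-0.194,0.05,0,0,0,-0.124,0,-0.484,0.05,0,0,0,-0.174,0,-0.678,0.05,0,0,0,-0.174,0,-0.678,0.05,0,0,0,-0.198,0,-0.776,0.05,0,0,0,-0.198,0,-0.776,0.05,0,0,0,0,0,0,0.05]'
python3 - <<'E'
from h import *
v=np.loadtxt('chest.txt'); r=np.loadtxt('rel.txt'); Rt=tool(v,'x',lean_y=.25)
for dz in (.15,.06,.0):
    t=Wc(v,[-.05,.05,.035+dz])[0]-Rt.apply(r); print(t); plan(t,Rt,dz)
E
```

```text
[ 3.68828089e-03  0.00000000e+00 -6.53797145e-05]
time: 21.9
tool_pos: [0.457, 0.2346, 0.1912]
tool_rot: [1.025, 2.711, -0.121]
wrist_force: [0.9, 0.3, -4.4]
opening: 0.0591
finger_force: 66.6
[ 0.58158566 -0.06673435  0.18584915]
0.15 rotvec [0.182  0.0016 0.6792] shift(tool now) [-0.2821 -0.1439  0.0778] world d [ 0.1246 -0.3013 -0.0053] shift(target axes) [-0.3051  0.0795  0.0834]
[ 0.58158566 -0.06673435  0.09584915]
0.06 rotvec [0.182  0.0016 0.6792] shift(tool now) [-0.2595 -0.1445  0.1649] world d [ 0.1246 -0.3013 -0.0953] shift(target axes) [-0.2828  0.0795  0.1706]
[ 0.58158566 -0.06673435  0.03584915]
0.0 rotvec [0.182  0.0016 0.6792] shift(tool now) [-0.2444 -0.1449  0.223 ] world d [ 0.1246 -0.3013 -0.1553] shift(target axes) [-0.268   0.0795  0.2287]
```

```bash
python3 drive.py '[0.364,0.003,1.358,0,0,0,0.05,0.364,0.003,1.358,0,0,0,0.05,0.364,0.003,1.358,0,0,0,0.05,0.364,0.003,1.358,0,0,0,0.05,0.364,0.003,1.358,0,0,0,0.05,0,0,0,0,0,0,0.05]'
python3 drive.py '[0,0,0,-0.762,0.198,0.208,0.05,0,0,0,-0.762,0.198,0.208,0.05,0,0,0,-0.762,0.198,0.208,0.05,0,0,0,-0.762,0.198,0.208,0.05,0,0,0,-0.762,0.198,0.208,0.05,0,0,0,-0.762,0.198,0.208,0.05,0,0,0,-0.762,0.198,0.208,0.05,0,0,0,-0.762,0.198,0.208,0.05]'
python3 drive.py '[0,0,0,0,0,0,0.05,0,0,0,0,0,0,0.05]'
python3 - <<'E'
from h import *
v=np.loadtxt('chest.txt'); r=np.loadtxt('rel.txt'); Rt=tool(v,'x',lean_y=.25)
for dz in (.15,.015):
    t=Wc(v,[-.05,.05,.035+dz])[0]-Rt.apply(r); plan(t,Rt,dz)
ci=manip.camera_info('wrist'); im=manip.capture('wrist')[:,:,::-1]; cv2.imwrite('pics/w4.png',im)
s=.036;q=Wc(v,[[-.05+s,.05+s,.035],[-.05+s,.05-s,.035],[-.05-s,.05-s,.035],[-.05-s,.05+s,.035]]); print(proj('wrist',q,ci).round().tolist())
o=manip.get_obs(); Rc=R.from_rotvec(o['tool_rot']); A=Rc*Rt.inv()*R.from_euler('z',v[2])
k=A.apply(np.array([[30,30,25],[30,-30,25],[-30,-30,25],[-30,30,25]])/1000)+o['tool_pos']+Rc.apply(r); print('block top',proj('wrist',k,ci).round().tolist())
E
```

```text
time: 22.5
tool_pos: [0.4543, 0.2319, 0.1834]
tool_rot: [1.926, 2.23, -0.26]
wrist_force: [-0.3, -0.7, -5.1]
opening: 0.0587
finger_force: 66.4
time: 23.3
tool_pos: [0.5779, -0.07, 0.1793]
tool_rot: [1.92, 2.235, -0.258]
wrist_force: [0.9, -0.1, -4.0]
opening: 0.0588
finger_force: 66.5
time: 23.5
tool_pos: [0.5773, -0.0698, 0.179]
tool_rot: [1.926, 2.232, -0.259]
wrist_force: [0.2, 1.5, -4.6]
opening: 0.0587
finger_force: 66.4
0.15 rotvec [-0.0122  0.0024  0.0026] shift(tool now) [ 0.0006  0.0046 -0.0073] world d [0.0042 0.0031 0.0069] shift(target axes) [ 0.0007  0.0047 -0.0073]
0.015 rotvec [-0.0122  0.0024  0.0026] shift(tool now) [0.0343 0.0063 0.1234] world d [ 0.0042  0.0031 -0.1281] shift(target axes) [0.0341 0.0047 0.1235]
[[384.0, 122.0], [377.0, 219.0], [282.0, 219.0], [277.0, 122.0]]
block top [[422.0, 271.0], [401.0, 403.0], [243.0, 403.0], [223.0, 272.0]]
```

View pics/w4.png

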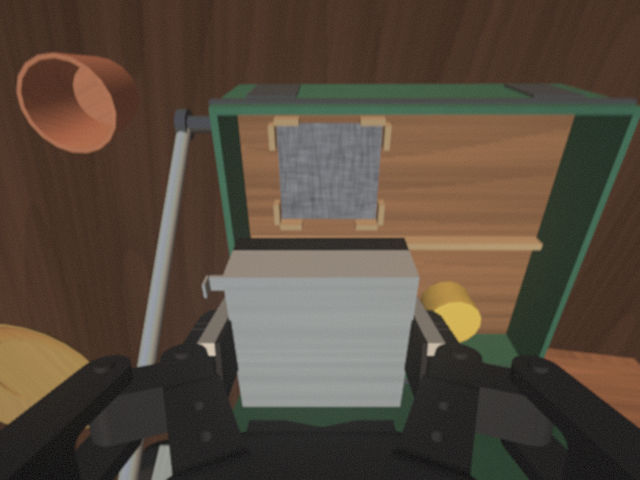

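The felt corners at (382,122), (379,219), (281,219) and (279,123), and the block's top face, all match my predictions within 2–3 px. I'll lower the block.

```bash
python3 drive.py '[-0.12,0.024,0.026,0.012,0.094,-0.14,0.05,0,0,0,0.134,0,0.522,0.05,0,0,0,0.134,0,0.522,0.05,0,0,0,0.134,0,0.522,0.05,0,0,0,0.134,0,0.522,0.05,0,0,0,0.074,0,0.29,0.05,0,0,0,0,0,0,0.05,0,0,0,0,0,0,0.05]'
python3 - <<'E'
from h import *
v=np.loadtxt('chest.txt'); r=np.loadtxt('rel.txt'); Rt=tool(v,'x',lean_y=.25)
for dz in (.015,.003,0):
    t=Wc(v,[-.05,.05,.035+dz])[0]-Rt.apply(r); plan(t,Rt,dz)
E
```

```text
time: 24.35
tool_pos: [0.584, -0.0649, 0.0651]
tool_rot: [1.92, 2.226, -0.238]
wrist_force: [0.1, -0.4, -4.0]
opening: 0.0589
finger_force: 66.5
0.015 rotvec [0.0041 0.0012 0.0006] shift(tool now) [ 0.0022 -0.0027  0.0142] world d [-0.0024 -0.0018 -0.0143] shift(target axes) [ 0.0022 -0.0026  0.0142]
0.003 rotvec [0.0041 0.0012 0.0006] shift(tool now) [ 0.0052 -0.0027  0.0258] world d [-0.0024 -0.0018 -0.0263] shift(target axes) [ 0.0051 -0.0026  0.0258]
0 rotvec [0.0041 0.0012 0.0006] shift(tool now) [ 0.0059 -0.0028  0.0287] world d [-0.0024 -0.0018 -0.0293] shift(target axes) [ 0.0059 -0.0026  0.0287]
```

Scaled: 0.01 m is 0.2, 0.006 m is 0.12, 0.004 rad is 0.04.

```bash
python3 drive.py '[0.04,0.01,0,0.044,-0.054,0.2,0.05,0,0,0,0.02,0,0.12,0.05,0,0,0,0.02,0,0.1,0.05,0,0,0,0,0,0,0.05,0,0,0,0,0,0,0.05]'
python3 - <<'E'
from h import *
v=np.loadtxt('chest.txt'); r=np.loadtxt('rel.txt'); Rt=tool(v,'x',lean_y=.25)
t=Wc(v,[-.05,.05,.035])[0]-Rt.apply(r); plan(t,Rt); print(manip.get_obs()['wrist_force'])
E
```

```text
time: 24.85
tool_pos: [0.5807, -0.0672, 0.0427]
tool_rot: [1.925, 2.227, -0.244]
wrist_force: [-0.2, -0.3, -4.5]
opening: 0.0588
finger_force: 66.5
 rotvec [-0.0018  0.     -0.0005] shift(tool now) [0.002  0.001  0.0065] world d [ 0.0009  0.0005 -0.0068] shift(target axes) [0.002  0.001  0.0065]
[-0.24487801 -0.30575448 -4.5488625 ]
```

Scaled: 0.0025 m is 0.05, 0.002 m is 0.04.

```bash
python3 drive.py '[0,0,0,0.02,0.01,0.05,0.05,0,0,0,0.014,0.01,0.04,0.05,0,0,0,0.006,0,0.02,0.05,0,0,0,0,0,0,0.05,0,0,0,0,0,0,0.05]'
python3 drive.py '[0,0,0,0.006,0,0.02,0.05,0,0,0,0,0,0,0.05,0,0,0,0,0,0,0.05]'
```

```text
time: 25.35
tool_pos: [0.5816, -0.0665, 0.0369]
tool_rot: [1.925, 2.227, -0.244]
wrist_force: [-0.5, -0.5, -4.6]
opening: 0.0587
finger_force: 66.5
time: 25.65
tool_pos: [0.5817, -0.0664, 0.0359]
tool_rot: [1.925, 2.227, -0.243]
wrist_force: [-0.2, 0.2, -4.2]
opening: 0.0593
finger_force: 66.6
```

Scaled: 0.001 m is 0.02, 0.0003 m is 0.006.

```bash
python3 drive.py '[0,0,0,0.006,0,0.02,0.05,0,0,0,0,0,0,0.05,0,0,0,0,0,0,0.05]'
python3 drive.py '[0,0,0,0.004,0,0.016,0.05,0,0,0,0,0,0,0.05,0,0,0,0,0,0,0.05]'
```

```text
time: 25.95
tool_pos: [0.5817, -0.0664, 0.0359]
tool_rot: [1.925, 2.226, -0.244]
wrist_force: [-3.9, 0.8, 6.0]
opening: 0.0591
finger_force: 67.8
time: 26.25
tool_pos: [0.5817, -0.0664, 0.0359]
tool_rot: [1.924, 2.226, -0.245]
wrist_force: [-5.5, 1.6, 10.5]
opening: 0.0583
finger_force: 68.4
```

Contact is at the predicted height (10 N). I'll ease off, release and withdraw along the fingers.

```bash
python3 drive.py '[0,0,0,-0.006,0,-0.02,0.05,0,0,0,0,0,0,0.062,0,0,0,0,0,0,0.066,0,0,0,0,0,0,0.072,0,0,0,0,0,0,0.072,0,0,0,0,0,-0.2,0.072,0,0,0,0,0,-0.4,0.072,0,0,0,0,0,-0.7,0.072]'
python3 drive.py '[0,0,0,0,0,-1,0.072,0,0,0,0,0,-1,0.072,0,0,0,0,0,-1,0.072,0,0,0,1,0,0,0.072,0,0,0,1,0,0,0.072,0,0,0,1,0,0,0.072,0,0,0,1,0,0,0.072,0,0,0,0,0,0,0.072]'
python3 - <<'E'
from h import *
v=np.loadtxt('chest.txt')
s=manip.capture('scene')[:,:,::-1]; t=manip.capture('top')[:,:,::-1]
r=lambda i:cv2.resize(i,(400,400),interpolation=cv2.INTER_CUBIC)
cv2.imwrite('pics/st7.png',np.hstack([r(s[170:310,250:390]),r(t[140:280,270:410])]))
q=Wc(v,np.array([[-20,80,60],[-20,20,60],[-80,20,60],[-80,80,60]])/1000); print(((proj('top',q)-[270,140])*400/140+[400,0]).round().tolist())
E
```

```text
time: 27.05
tool_pos: [0.577, -0.051, 0.0966]
tool_rot: [1.928, 2.229, -0.249]
wrist_force: [0.4, -0.8, -0.5]
opening: 0.0723
finger_force: 0.0
time: 27.85
tool_pos: [0.5421, 0.1872, 0.1921]
tool_rot: [1.914, 2.244, -0.241]
wrist_force: [-0.6, 0.1, -0.4]
opening: 0.072
finger_force: 0.0
[[492.0, 190.0], [559.0, 179.0], [570.0, 245.0], [504.0, 256.0]]
```

View pics/st7.png

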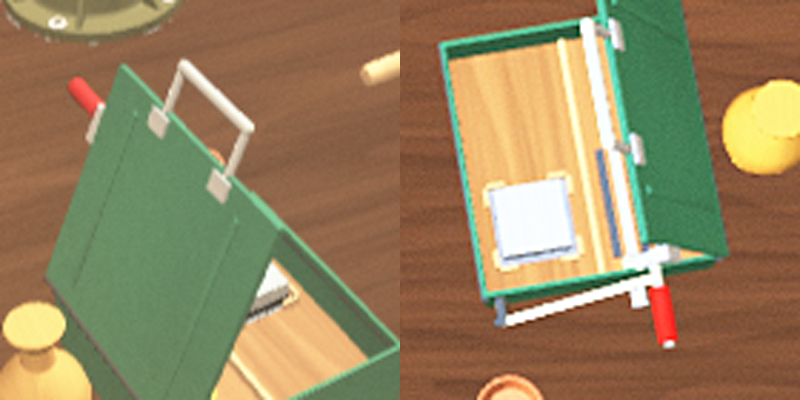

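The block lies flat between the four stops, with corners at about (492,190), (568,180), (575,250) and (502,260) in the right tile. The lid and rod are unchanged. I'll hand in.

```bash
python3 -c "
from plant import manip
print(manip.sign_off())"
```

```text
the job is handed in; nothing more can be done
None
```

The job is handed in at about 28 s: the lid is propped on the rod with the pin home in its slot, the block lies flat between the four stops, and I did not knowingly touch anything else on the bench or in the chest.

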